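Turn over a leaf of the finish sample book

ROBOT

A 6-joint arm with a two-finger parallel gripper is mounted at the origin on the work surface. World frame = base frame: x ahead of the robot, y to its left, z up, the work surface at z = 0. Lengths are in m, angles in degrees, forces in N, time in s.
With the tool pointing down it reaches from about 0.4 to 0.825 m from the base axis. Payload 7 kg.
Tool frame: the origin (TCP) lies at the very end of the fingers, on their centre line; the grasp point (between the pads) lies tcp_to_grasp behind it (tcp_to_grasp is the distance from the TCP to the grasp point, in m); x points along the fingers, y is the direction in which the jaws open and shut, and the axes are right-handed (so a half turn about x gives the same grasp; the last joint's range is limited). The gripper opens to 88 mm and grips with 3 to 60 N. Pads are 19 mm wide; open, the fingers measure 130 mm over their backs; the gripper's body (78 mm by 193 mm) begins 47 mm behind the grasp point.
Start: joints at [-57.405, 20.546, 0.682, 0, -70.136, -16.507], TCP at [0.187, -0.649, 0.227] pointing down, gripper open.
Joint ranges: [-176.03, 176.03], [-82.01, 121.73], [-58.28, 71.71], [-173.87, 95.51], [-174.79, -0.11], [-173.66, 173.66]. Speed limits (degrees/s): [136.94, 136.94, 172.46, 180, 180, 180].

INTERFACE

Orientations are given as [roll, pitch, yaw] about the fixed x, y, z axes, in that order (R = Rz(yaw) Ry(pitch) Rx(roll)).
In Python, from plant import * gives the robot as it stands. The module is installed in compiled form; this text tells all that it offers.
- The arm moves only by the shell command python3 -m pendant 'ROWS'. ROWS is JSON, a list of rows, each an object with "claw": the finger opening in mm, from 0 to 87.6; "linear": the shift along the tool's x, y, z in mm, a list of three; "twist": the turn about the tool's x in rad. In form: [{"claw": claw, "linear": [tx, ty, tz], "twist": twist}, ...]. A call has exactly 10 rows; each row shifts and turns the commanded pose from where the row before left it, along the tool's axes as they then stand; what a row does not reach is not made up. A row lasts 1/12 s, in which the tool goes at most 41.7 mm and 7.16 degrees, less where a joint would pass 70% of its speed; a pose out of reach is approached as far as the arm can. A call with a gripper value outside its range is refused whole. The fingers move at their own pace and stop on an object; the grip force is fixed at half the most. Time passes only in rows, so rows that do not move let the fingers close, or fill a call up. It gives the time, the measured TCP pose, the force and the opening at its end, in the units of the state.
- get_obs(): the state, without advancing time (a new reading comes with each control period).
- snapshot(name): name is "scene" or "top" or "wrist"; returns (picture, depth): 480x640x3 uint8, red, green, blue; 480x640 float32, m along the optical axis (not along the pixel's ray), 0 where there is no reading.
- camera_params(name): a dict with "fx", "fy", "cx", "cy" (pixels), "k1" (the pictures are not rectified: a ray, as slopes to the right and down, at radius r is drawn at 1 + k1 r^2 times it, then the intrinsics apply), "rvec" (rotation vector, rad) and "tvec" (3), from world to camera coordinates, as OpenCV has them. Camera axes: x right, y down, z forward; pixel columns grow to the right and rows downward; lengths in m; the calibration is good to about 2 mm. A picture is of the moment at which its call begins: read the wrist's pose just before it. camera_params takes no time and is no camera call; for the wrist camera it gives the pose at the moment of the call.
- close_job(): hands the job in, once; it reports no verdict.
Trained networks look in the newest picture that a camera, given by its name, has taken for a name from the list of things; names that differ only in an ending like _2 or _b are one class to them, and where a whole thing is asked for, a point or a joint stands for the part that bears it (a point fixed in the world has none). Each returns a list of dicts, best first, with "confidence" (0 to 1); they miss things now and then, are a little off and sometimes report something else, mostly with a low value. They report only what shows in the picture. A call takes as long as a camera call.
- boxes_of(camera, target): "xy" ([column, row] in pixels, amid what is visible of it).
The state is a dict: "clock": time; "joint_pos": joint angles; "qvel": joint speeds; "tau": joint torques, N m; "tool_pos": TCP position; "orientation": TCP orientation; "force": force on the tool from outside, world axes, zero at the start; "moment": the same for the moment, N m; "opening": finger opening in m.
Only numpy, scipy, OpenCV 4.12 (cv2) and the standard library are available. Lean on these libraries where they do the work, as an engineer would, in place of code of your own. Each camera call takes 0.05 s, during which the arm holds its last target. There are 200 camera calls.

TASK

On the jeweller's bench, turn the top board of the metal-finish sample book (the one with the larger tab, nearer the robot) over the spine from the right, by pushing it with the fingertips, until it lies fully flat on the left. Do not pinch it, lay it down gently rather than throwing or slamming it, leave the board underneath lying where it is, and leave all the other things on the bench alone.

Things in the scene. Friction and masses are not known exactly. Their poses are not given: they have to be found in the camera images.
- stand: Wooden plinth of the finish sample book, fixed to the table: 170 mm along the spine (x), 210 across (y), 55 high; origin under its centre. Along the middle runs the spine rod, held by two end posts 73 mm high. On its left half a board turned earlier is fixed (top at 62 mm). Beyond the plinth's sides (105 mm from the spine) there is nothing under the top leaf's outer 65 mm down to the table.
- spine (a point): Middle of the spine, on the hinge line, 66 mm above the table. Its x axis runs along the spine, roughly away from the robot; y points to the left-hand side of the book; z is up.
- leaf (a joint): Angle of the top board (leaf) about the spine: 0 = flat on the right (-y of the spine), 1.57 = straight up, 3.14 = flat on the left; stops at both ends. It starts at 0 to 0.2. The hinge is stiff: the leaf stays at any angle where it is left; 1 to 3 N at the tab moves it. Rigid, 6 mm thick, mid-plane through the hinge line, 160 mm along the spine, reaching 135 mm from it, plus a tab.
- leaf_tab (a point): Middle of the outer edge of the top leaf's tab, at mid thickness, 170 mm from the hinge line, 40 mm from the spine's middle towards the robot (x = -40 in the spine's frame). It moves with the leaf; its axes equal the spine's at angle 0 and turn with the leaf. The tab is 60 mm wide along the spine, 35 long, 6 thick (its outermost 3 mm only 3 thick).
- under (a joint): Angle of the board underneath the top leaf, same hinge line and sense; starts at 0 (flat on the right), stiff hinge too. 5 mm thick (56 to 61 mm above the table), 160 mm along the spine, reaching 125 mm from it; its smaller tab, 40 mm wide, reaches 151 mm from the spine, at 35 to 75 mm beyond the spine's middle on the side away from the robot.
- tape: Bystander: a flat roll of masking tape, 90 across, 24 high (mm); loose. Origin at the centre of its underside.
- anvil: Bystander: a small horn anvil on a round foot, 87 high, foot 84 across (mm); loose. Origin at the centre of its underside.
- cone: Bystander: a slim upright ring-sizing cone, 100 high (mm); loose. Origin at the centre of its underside.
- block: Bystander: a square steel bench block, 50 x 50 x 25 (mm); loose. Origin at the centre of its underside.
- woodblock: Bystander: a wooden block with a hole in its top, 60 x 60 x 30 (mm); loose. Origin at the centre of its underside.
- hammer: Bystander: a hammer lying down, 200 long (mm); loose. Origin on its underside, long axis x.
- file: Bystander: a file with a wooden handle lying down, 200 long, 18 high (mm); loose. Origin on its underside, long axis x.

How it is judged:
By the outcome, as a careful person would: the job done as asked, in the order asked, and still so for the second after the job is handed in, with the robot touching nothing.
It also fails if it takes over 48 s, if anything falls off the work surface, if the arm or the gripper's body presses on something with over 40 N, if the wrist force passes 120 N, or if a joint passes its speed limit or range.

## Working session

There is one attempt and no reset: what is moved stays moved. The work goes in short steps, Python scripts to look and compute and a shell command to move; the robot and the scene stay as the last step left them, time stands still between calls to the robot, and variables do not carry over. Pictures are saved under pics/ and viewed, about 8 in all and at most 12, crops included, and the job is handed in when it is done.

```bash
mkdir -p pics; cat > h.py <<'E'
from plant import *
import numpy as np, cv2
def cam(n):
    p=camera_params(n); R=cv2.Rodrigues(np.array(p["rvec"],float))[0]; return p,R,np.array(p["tvec"],float)
def px2w(n,d,uv,p=None):
    p,R,t=p or cam(n); u,v=uv
    K=np.array([[p["fx"],0,p["cx"]],[0,p["fy"],p["cy"]],[0,0,1.]])
    s=cv2.undistortPoints(np.array([[[u,v]]],float),K,np.array([p["k1"],0,0,0.]))[0,0]
    z=d[int(round(v)),int(round(u))]
    return R.T@(np.array([s[0]*z,s[1]*z,z])-t)
def w2px(n,P):
    p,R,t=cam(n);K=np.array([[p["fx"],0,p["cx"]],[0,p["fy"],p["cy"]],[0,0,1.]])
    return cv2.projectPoints(np.array(P,float).reshape(-1,1,3),np.array(p["rvec"],float),t,K,np.array([p["k1"],0,0,0.]))[0][:,0]
def save(im,f): cv2.imwrite(f,im[:,:,::-1])
E
python3 - <<'E'
from h import *
for n in("top","scene"):
    c=cam(n); im,d=snapshot(n); save(im,f"pics/{n}1.png"); np.save(f"{n}1.npy",d)
    print(n,c)
    for k in("stand","leaf","leaf_tab","under","tape","anvil","cone","block","woodblock","hammer","file"):
        b=boxes_of(n,k)[:1]
        for q in b: print(k,np.round(q["xy"]),round(q["confidence"],2),np.round(px2w(n,d,q["xy"],c),3))
o=get_obs();print(o)
E
```

```text
top ({'fx': 438.6410930769083, 'fy': 438.6410930769083, 'cx': 317.57790891534245, 'cy': 237.3657996484394, 'k1': -0.059003863516396575, 'rvec': array([ 2.17685292, -2.20066699,  0.06425561]), 'tvec': array([0.06060811, 0.59378663, 0.91195889])}, array([[-0.01078242, -0.99993686, -0.0031652 ],
       [-0.99804866,  0.01095664, -0.06147207],
       [ 0.06150287,  0.00249621, -0.99810379]]), array([0.06060811, 0.59378663, 0.91195889]))
stand [357. 237.] 0.67 [ 0.591 -0.026  0.06 ]
leaf [386. 227.] 0.77 [ 0.61  -0.085  0.067]
leaf_tab [392. 227.] 0.78 [ 0.61  -0.095  0.07 ]
under [389. 230.] 0.68 [ 0.605 -0.09   0.068]
tape [393. 130.] 0.8 [ 0.829 -0.114  0.008]
anvil [319. 164.] 0.96 [0.737 0.05  0.088]
cone [260. 200.] 0.89 [0.671 0.173 0.049]
block [239. 315.] 0.95 [0.433 0.222 0.021]
woodblock [329. 329.] 0.89 [0.401 0.031 0.013]
hammer [180. 247.] 0.87 [0.577 0.346 0.021]
file [482. 196.] 0.72 [ 0.679 -0.3    0.018]
scene ({'fx': 453.35344904770744, 'fy': 453.35344904770744, 'cx': 315.3716599052704, 'cy': 237.84203674473594, 'k1': -0.1023902348834389, 'rvec': array([ 1.01038347,  2.
[... 713 characters left out ...]
0.373 0.023]
file [204. 252.] 0.72 [ 0.768 -0.133  0.006]
{'clock': 1.2, 'joint_pos': array([-5.74054840e+01,  2.05450187e+01,  6.82464024e-01, -7.66139696e-05,
       -7.01336499e+01, -1.65037773e+01]), 'qvel': array([ 0.0024817 ,  0.10984472, -0.04953675, -0.0847428 , -0.1064284 ,
       -0.01343572]), 'tau': array([-7.39542629e-04, -5.82394159e+01,  2.93301237e+01,  7.00243726e+00,
        1.25027157e-02, -4.11817643e-05]), 'tool_pos': array([ 0.18703387, -0.64856635,  0.22658   ]), 'orientation': array([-72.40861574,  89.99620381, -56.31790303]), 'force': array([ 0.5775975 , -0.78298412, -0.09337173]), 'moment': array([0.02151282, 0.03443054, 0.02124564]), 'opening': 0.08783064013630804}
```

```bash
python3 - <<'E'
import cv2
im=cv2.imread("pics/top1.png")[90:350,230:510]
cv2.imwrite("pics/top1c.png",cv2.resize(im,None,fx=2.3,fy=2.3,interpolation=cv2.INTER_CUBIC))
im=cv2.imread("pics/scene1.png")[120:330,150:430]
cv2.imwrite("pics/scene1c.png",cv2.resize(im,None,fx=2.5,fy=2.5,interpolation=cv2.INTER_CUBIC))
E
```

```text
(no output)
```

View pics/top1c.png

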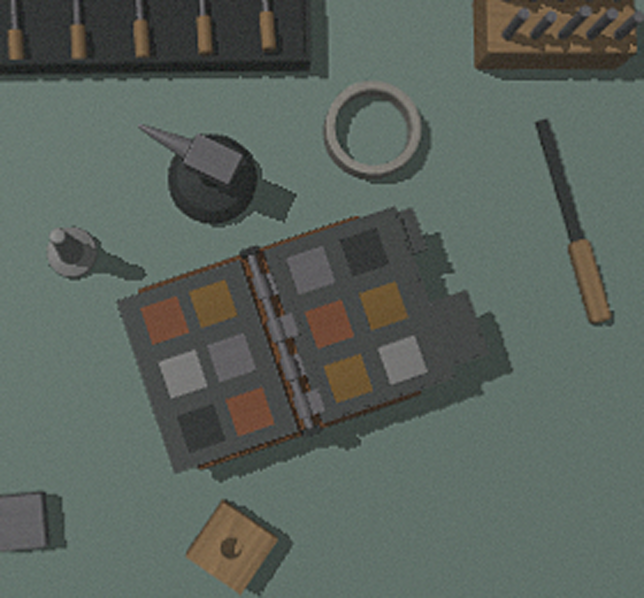

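View pics/scene1c.png

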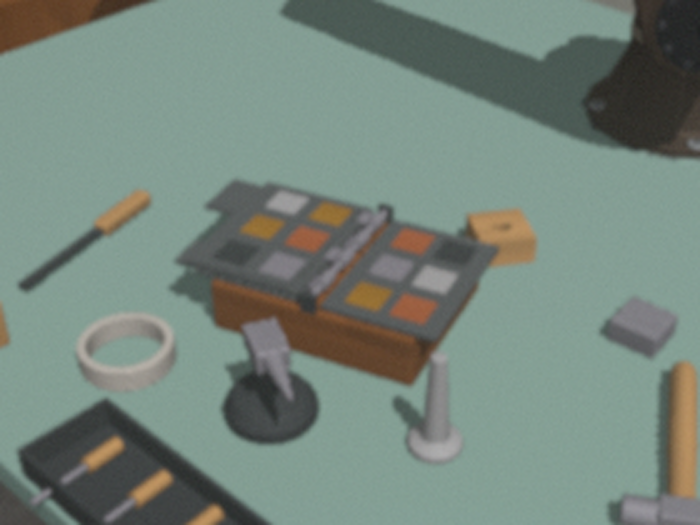

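The top view shows the spine posts at about px (339,200) and (364,275). The larger tab is on the right at about px (435,233). The bench around the tab is clear, but the cone and anvil stand near the book's far side. Next I'll fit the geometry.

```bash
python3 - <<'E'
from h import *
import plant
print([k for k in dir(plant) if 'tcp' in k.lower()], getattr(plant,'tcp_to_grasp',None))
d=np.load("top1.npy"); p,R,t=cam("top")
K=np.array([[p["fx"],0,p["cx"]],[0,p["fy"],p["cy"]],[0,0,1.]])
v,u=np.mgrid[150:320,270:470]; uv=np.stack([u,v],-1).reshape(-1,1,2).astype(float)
s=cv2.undistortPoints(uv,K,np.array([p["k1"],0,0,0.]))[:,0]; z=d[v,u].ravel()
W=(np.c_[s*z[:,None],z]-t)@R
W=W[z>0]
a,b=[px2w("top",d,q,(p,R,t)) for q in((338.7,200.4),(363.9,274.8))]; print(a,b)
m=(a+b)/2; e=a-b; yaw=np.arctan2(e[1],e[0]); print("m",m,"len",np.linalg.norm(e),"yaw",np.degrees(yaw))
# refine: board region -> minAreaRect
sel=(W[:,2]>.05)&(W[:,2]<.12)&(np.hypot(*(W[:,:2]-m[:2]).T)<.2)
def loc(m,yaw):
    c,s_=np.cos(yaw),np.sin(yaw); D=W[sel,:2]-m[:2]; return np.c_[D@[c,s_],D@[-s_,c],W[sel,2]]
L=loc(m,yaw)
r=L[(L[:,1]<-.03)&(L[:,1]>-.12)&(abs(L[:,0])<.07)]; l=L[(L[:,1]>.03)&(L[:,1]<.12)&(abs(L[:,0])<.07)]
for q in(r,l):
    c=np.linalg.lstsq(np.c_[q[:,:2],np.ones(len(q))],q[:,2],rcond=None)[0]; print("plane",c,np.degrees(np.arctan(c[:2])))
tab=L[(L[:,1]<-.142)]; print("tab",tab.min(0),tab.max(0),tab.mean(0),len(tab))
for lo in np.arange(-.2,.2,.02):
    q=L[(L[:,1]>=lo)&(L[:,1]<lo+.02)]
    if len(q): print(round(lo,2),np.percentile(q[:,0],[1,99]).round(3),np.median(q[:,2]).round(4),len(q))
E
```

```text
['tcp_to_grasp'] 0.0188
[0.6652996  0.01068641 0.070393  ] [ 0.51541495 -0.03761859  0.06922761]
m [ 0.59035728 -0.01346609  0.0698103 ] len 0.1574806007975489 yaw 17.863153979985
plane [-0.0011778  -0.00301824  0.06967322] [-0.06748298 -0.1729318 ]
plane [-0.00255895 -0.00493561  0.06311413] [-0.14661672 -0.28278757]
tab [-0.07054218 -0.17137318  0.05534397] [ 0.07500698 -0.14206332  0.07393233] [-0.02301782 -0.15465422  0.06803354] 510
-0.18 [-0.069 -0.011] 0.0696 155
-0.16 [-0.07   0.073] 0.0688 404
-0.14 [-0.079  0.078] 0.0694 688
-0.12 [-0.08   0.079] 0.0699 784
-0.1 [-0.084  0.082] 0.07 818
-0.08 [-0.084  0.083] 0.0694 819
-0.06 [-0.084  0.083] 0.0697 823
-0.04 [-0.084  0.082] 0.0693 828
-0.02 [-0.084  0.174] 0.0685 935
-0.0 [-0.084  0.185] 0.0636 1072
0.02 [-0.084  0.193] 0.0628 949
0.04 [-0.084  0.083] 0.0628 817
0.06 [-0.084  0.082] 0.0623 810
0.08 [-0.084  0.081] 0.0629 839
0.1 [-0.081  0.078] 0.0624 784
0.12 [-0.079  0.077] 0.0622 193
```

```bash
cat >> h.py <<'E'
from scipy.spatial.transform import Rotation as Ro
M=np.array([.5904,-.0135,.066]); YAW=np.radians(17.9)
S=np.array([[np.cos(YAW),np.sin(YAW),0],[-np.sin(YAW),np.cos(YAW),0],[0,0,1]])
def st():
    o=get_obs(); T=Ro.from_euler('xyz',o["orientation"],degrees=True).as_matrix()
    print("t",round(o["clock"],2),"spine-frame tcp mm",(S@(np.array(o["tool_pos"])-M)*1e3).round(1),"F spine",(S@o["force"]).round(1),"open",round(o["opening"],4)); print("tool axes in spine cols\n",(S@T).round(3)); return o,T
E
python3 - <<'E'
from h import *
o,T=st(); y=S@T[:,1]; a=np.arctan2(y[1],y[0]); print("twist rad to align tool y with +spine:",a, "or",a-np.pi*np.sign(a))
E
```

```text
t 1.2 spine-frame tcp mm [-579.  -480.3  160.6] F spine [ 0.3 -0.9 -0.1] open 0.0878
tool axes in spine cols
 [[ 0.     0.032  1.   ]
 [-0.     1.    -0.032]
 [-1.    -0.     0.   ]]
twist rad to align tool y with +spine: 1.5392183059282252 or -1.602374347661568
```

```bash
python3 -m pendant '[{"claw":0,"linear":[0,0,0],"twist":0.12},{"claw":0,"linear":[0,0,0],"twist":0.12},{"claw":0,"linear":[0,0,0],"twist":0.12},{"claw":0,"linear":[0,0,0],"twist":0.12},{"claw":0,"linear":[0,0,0],"twist":0.12},{"claw":0,"linear":[0,0,0],"twist":0.12},{"claw":0,"linear":[0,0,0],"twist":0.12},{"claw":0,"linear":[0,0,0],"twist":0.12},{"claw":0,"linear":[0,0,0],"twist":0.12},{"claw":0,"linear":[0,0,0],"twist":0.12}]'
python3 -m pendant '[{"claw":0,"linear":[0,0,0],"twist":0.113},{"claw":0,"linear":[0,0,0],"twist":0.113},{"claw":0,"linear":[0,0,0],"twist":0.113},{"claw":0,"linear":[0,31.7,-16.5],"twist":0},{"claw":0,"linear":[0,31.7,-16.5],"twist":0},{"claw":0,"linear":[0,31.7,-16.5],"twist":0},{"claw":0,"linear":[0,31.7,-16.5],"twist":0},{"claw":0,"linear":[0,31.7,-16.5],"twist":0},{"claw":0,"linear":[0,31.7,-16.5],"twist":0},{"claw":0,"linear":[0,31.7,-16.5],"twist":0}]'
python3 -c "from h import *;st()"
```

```text
clock: 2.03
tool_pos: [0.187, -0.6486, 0.2266]
orientation: [12.8, 90.0, -40.3]
force: [-0.2, 0.4, 0.1]
opening: 0.0267
clock: 2.87
tool_pos: [0.3636, -0.4691, 0.2268]
orientation: [31.5, 90.0, -40.6]
force: [-0.3, -0.7, -0.7]
opening: 0.0002
t 2.87 spine-frame tcp mm [-355.8 -363.8  160.8] F spine [-0.5 -0.6 -0.7] open 0.0002
tool axes in spine cols
 [[ 0.  1.  0.]
 [-0.  0. -1.]
 [-1.  0.  0.]]
```

```bash
python3 -m pendant '[{"claw":0,"linear":[0,31.7,-15.5],"twist":0},{"claw":0,"linear":[0,31.7,-15.5],"twist":0},{"claw":0,"linear":[0,31.7,-15.5],"twist":0},{"claw":0,"linear":[0,31.7,-15.5],"twist":0},{"claw":0,"linear":[0,31.7,-15.5],"twist":0},{"claw":0,"linear":[0,31.7,-15.5],"twist":0},{"claw":0,"linear":[0,31.7,-15.5],"twist":0},{"claw":0,"linear":[0,31.7,-15.5],"twist":0},{"claw":0,"linear":[0,31.7,-15.5],"twist":0},{"claw":0,"linear":[0,31.7,-15.5],"twist":0}]'
python3 -m pendant '[{"claw":0,"linear":[30,0,0],"twist":0},{"claw":0,"linear":[30,0,0],"twist":0},{"claw":0,"linear":[30,0,0],"twist":0},{"claw":0,"linear":[30,0,0],"twist":0},{"claw":0,"linear":[30,0,0],"twist":0},{"claw":0,"linear":[25,0,0],"twist":0},{"claw":0,"linear":[0,0,0],"twist":0},{"claw":0,"linear":[0,0,0],"twist":0},{"claw":0,"linear":[0,0,0],"twist":0},{"claw":0,"linear":[0,0,0],"twist":0}]'
python3 - <<'E'
from h import *
st(); im,d=snapshot("scene"); save(im[120:330,120:400].repeat(2,0).repeat(2,1),"pics/a.png")
im,d=snapshot("wrist"); save(im,"pics/w.png")
E
```

```text
clock: 3.7
tool_pos: [0.6178, -0.224, 0.2268]
orientation: [63.0, 90.0, -9.0]
force: [0.8, -0.7, -0.2]
opening: -0.0001
clock: 4.53
tool_pos: [0.6181, -0.2257, 0.0539]
orientation: [61.6, 89.8, -10.5]
force: [0.7, -0.5, 0.6]
opening: 0.0003
t 4.53 spine-frame tcp mm [ -38.8 -210.5  -12.1] F spine [ 0.5 -0.6  0.6] open 0.0003
tool axes in spine cols
 [[ 0.003  1.     0.001]
 [-0.002  0.001 -1.   ]
 [-1.     0.003  0.002]]
```

View pics/a.png

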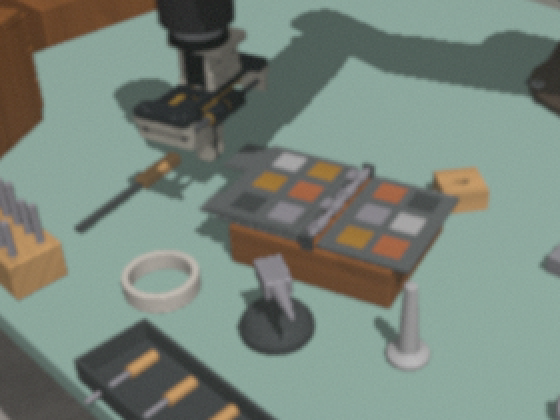

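View pics/w.png

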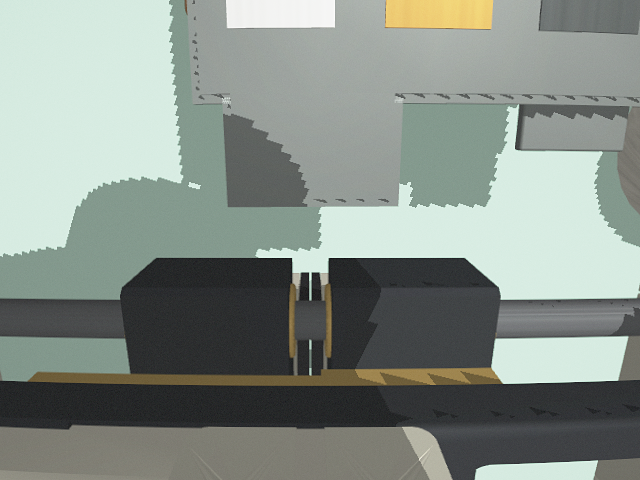

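```bash
python3 -m pendant '[{"claw":0,"linear":[8,0,0],"twist":0},{"claw":0,"linear":[8,0,0],"twist":0},{"claw":0,"linear":[0,0,-10],"twist":0},{"claw":0,"linear":[0,0,-8],"twist":0},{"claw":0,"linear":[0,0,-4],"twist":0},{"claw":0,"linear":[0,0,-2],"twist":0},{"claw":0,"linear":[0,0,-2],"twist":0},{"claw":0,"linear":[0,0,-2],"twist":0},{"claw":0,"linear":[0,0,-2],"twist":0},{"claw":0,"linear":[0,0,0],"twist":0}]'
python3 -c "from h import *;st()"
```

```text
clock: 5.47
tool_pos: [0.6086, -0.1991, 0.0366]
orientation: [19.1, 89.8, -52.9]
force: [1.7, -12.1, -0.9]
opening: 0.0005
t 5.47 spine-frame tcp mm [ -39.8 -182.2  -29.4] F spine [ -2.1 -12.   -0.9] open 0.0005
tool axes in spine cols
 [[ 0.001  1.     0.001]
 [-0.003  0.001 -1.   ]
 [-1.     0.001  0.003]]
```

```bash
python3 -m pendant '[{"claw":0,"linear":[0,0,-0.5],"twist":0},{"claw":0,"linear":[-2,0,0],"twist":0},{"claw":0,"linear":[-2,0,0],"twist":0},{"claw":0,"linear":[-2,0,-0.2],"twist":0},{"claw":0,"linear":[-2,0,-0.2],"twist":0},{"claw":0,"linear":[-2,0,-0.2],"twist":0},{"claw":0,"linear":[-2,0,-0.3],"twist":0},{"claw":0,"linear":[-2,0,-0.3],"twist":0},{"claw":0,"linear":[-2,0,-0.3],"twist":0},{"claw":0,"linear":[0,0,0],"twist":0}]'
python3 - <<'E'
from h import *
st(); c=cam("top");im,d=snapshot("top"); save(im[90:350,230:510].repeat(2,0).repeat(2,1),"pics/b.png")
for y in(-40,-80,-110,-130):
    P=M+S.T@np.array([.05,y/1e3,.004]); uv=w2px("top",P)[0]; print(y,(S@(px2w("top",d,uv,c)-M)*1e3).round(1))
E
```

```text
clock: 6.3
tool_pos: [0.6083, -0.1981, 0.0533]
orientation: [22.8, 89.7, -49.3]
force: [2.5, -15.0, 1.8]
opening: 0.0004
t 6.3 spine-frame tcp mm [ -39.7 -181.2  -12.7] F spine [ -2.2 -15.1   1.8] open 0.0004
tool axes in spine cols
 [[ 0.002  1.     0.   ]
 [-0.004  0.    -1.   ]
 [-1.     0.002  0.004]]
-40 [ 10.9  17.5 429.3]
-80 [ 11.7  -4.7 420.6]
-110 [ 12.5 -22.1 412.7]
-130 [ 12.4 -32.8 412.8]
```

```bash
cat >> h.py <<'E'
def leafpts(xs=(-70,0,50,75),n="scene"):
    """scene-depth points right of spine in spine frame, binned by y: median height"""
    p,R,t=c=cam(n); im,d=snapshot(n)
    K=np.array([[p["fx"],0,p["cx"]],[0,p["fy"],p["cy"]],[0,0,1.]])
    v,u=np.mgrid[0:480,0:640]; uv=np.stack([u,v],-1).reshape(-1,1,2).astype(float)
    s=cv2.undistortPoints(uv,K,np.array([p["k1"],0,0,0.]))[:,0]; z=d.ravel()
    W=((np.c_[s*z[:,None],z]-t)@R-M)@S.T*1e3
    return im,W[z>0]
E
python3 - <<'E'
from h import *
im,L=leafpts(); save(im[120:330,120:400].repeat(2,0).repeat(2,1),"pics/c.png")
for lo in range(-180,-10,20):
    q=L[(L[:,1]>lo)&(L[:,1]<lo+20)&(L[:,0]>10)&(L[:,0]<78)&(L[:,2]>-15)&(L[:,2]<100)]
    if len(q): print(lo,len(q),np.percentile(q[:,2],[10,50,90]).round(1))
E
```

```text
-180 148 [59.2 88.7 95.6]
-160 236 [24.4 79.8 94.8]
-140 135 [-5.1 16.2 18. ]
-120 158 [-3.8 14.8 16.4]
-100 168 [-3.8 12.8 14.7]
-80 156 [ 7.8 10.2 12. ]
-60 162 [ 6.5  8.3 10.7]
-40 168 [2.9 5.8 8.3]
-20 162 [-9.4  2.9  5.9]
```

View pics/c.png

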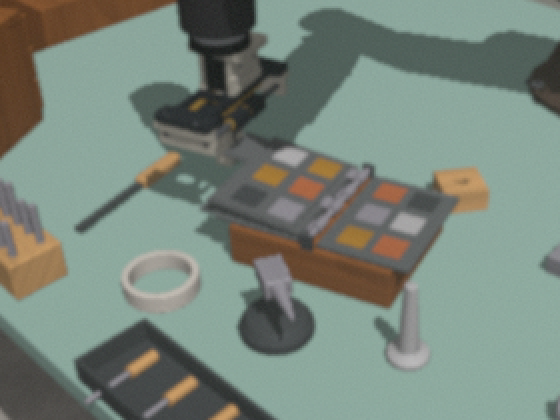

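```bash
python3 -m pendant '[{"claw":0,"linear":[-6.5,0,-0.8],"twist":0},{"claw":0,"linear":[-6.5,0,-1.1],"twist":0},{"claw":0,"linear":[-6.5,0,-1.4],"twist":0},{"claw":0,"linear":[-6.5,0,-1.6],"twist":0},{"claw":0,"linear":[-6.5,0,-1.9],"twist":0},{"claw":0,"linear":[-6.5,0,-2.1],"twist":0},{"claw":0,"linear":[-6.4,0,-2.4],"twist":0},{"claw":0,"linear":[-6.3,0,-2.7],"twist":0},{"claw":0,"linear":[-6.1,0,-2.9],"twist":0},{"claw":0,"linear":[-6,0,-3.1],"twist":0}]'
cat >> h.py <<'E'
def ang():
    im,L=leafpts(); best=[]
    near=L[(L[:,0]>10)&(L[:,0]<76)]
    r=np.hypot(near[:,1],near[:,2]); th=np.arctan2(near[:,2],-near[:,1])
    k=(r>40)&(r<118)&(th>.07)&(th<3.08)
    h,e=np.histogram(th[k],np.arange(0,3.2,.04)); i=np.argsort(h)[::-1][:4]; print("theta hist",[(round(e[j]+.02,2),int(h[j])) for j in sorted(i)]); return im
E
python3 -c "
from h import *
st();ang()"
```

```text
clock: 7.23
tool_pos: [0.6021, -0.179, 0.1178]
orientation: [22.9, 89.7, -49.1]
force: [1.4, -12.6, 4.6]
opening: 0.0007
t 7.23 spine-frame tcp mm [ -39.7 -161.1   51.8] F spine [ -2.6 -12.4   4.6] open 0.0007
tool axes in spine cols
 [[ 0.002  1.     0.   ]
 [-0.005  0.    -1.   ]
 [-1.     0.002  0.005]]
theta hist [(np.float64(0.5), 105), (np.float64(0.54), 434), (np.float64(0.58), 100), (np.float64(0.62), 14)]
```

```bash
python3 -m pendant '[{"claw":0,"linear":[-8.4,0,-4.2],"twist":0},{"claw":0,"linear":[-8.1,0,-4.5],"twist":0},{"claw":0,"linear":[-7.9,0,-5],"twist":0},{"claw":0,"linear":[-7.6,0,-5.3],"twist":0},{"claw":0,"linear":[-7.4,0,-5.6],"twist":0},{"claw":0,"linear":[-7.1,0,-5.9],"twist":0},{"claw":0,"linear":[-6.8,0,-6.2],"twist":0},{"claw":0,"linear":[-6.4,0,-6.5],"twist":0},{"claw":0,"linear":[-6.1,0,-6.8],"twist":0},{"claw":0,"linear":[-5.8,0,-7],"twist":0}]'
python3 -c "
from h import *
st();ang()"
```

```text
clock: 8.12
tool_pos: [0.5827, -0.1209, 0.1874]
orientation: [-121.2, 90.0, 166.7]
force: [-0.1, -1.3, -1.5]
opening: 0.0006
t 8.12 spine-frame tcp mm [-40.3 -99.8 121.4] F spine [-0.5 -1.2 -1.5] open 0.0006
tool axes in spine cols
 [[-0.  1.  0.]
 [ 0.  0. -1.]
 [-1. -0. -0.]]
theta hist [(np.float64(1.02), 90), (np.float64(1.06), 482), (np.float64(1.1), 69), (np.float64(1.14), 7)]
```

```bash
python3 -m pendant '[{"claw":0,"linear":[-4.5,0,-8.5],"twist":0},{"claw":0,"linear":[-4.5,0,-8.5],"twist":0},{"claw":0,"linear":[-4,0,-8.5],"twist":0},{"claw":0,"linear":[-4,0,-8.5],"twist":0},{"claw":0,"linear":[-4,0,-8.5],"twist":0},{"claw":0,"linear":[-3,0,-8.5],"twist":0},{"claw":0,"linear":[-3,0,-8.5],"twist":0},{"claw":0,"linear":[-2,0,-8.5],"twist":0},{"claw":0,"linear":[-2,0,-8.5],"twist":0},{"claw":0,"linear":[-2,0,-8.5],"twist":0}]'
python3 - <<'E'
from h import *
st();im=ang();save(im[60:330,120:440].repeat(2,0).repeat(2,1),"pics/d.png")
E
```

```text
clock: 9.0
tool_pos: [0.5594, -0.0543, 0.2201]
orientation: [173.7, 88.6, 102.9]
force: [1.1, -1.3, -1.3]
opening: 0.0001
t 9.0 spine-frame tcp mm [-42.  -29.3 154.1] F spine [ 0.6 -1.5 -1.3] open 0.0001
tool axes in spine cols
 [[ 0.002  1.     0.022]
 [ 0.025  0.022 -0.999]
 [-1.     0.003 -0.025]]
theta hist [(np.float64(1.46), 12), (np.float64(1.5), 391), (np.float64(1.54), 61), (np.float64(1.58), 3)]
```

View pics/d.png

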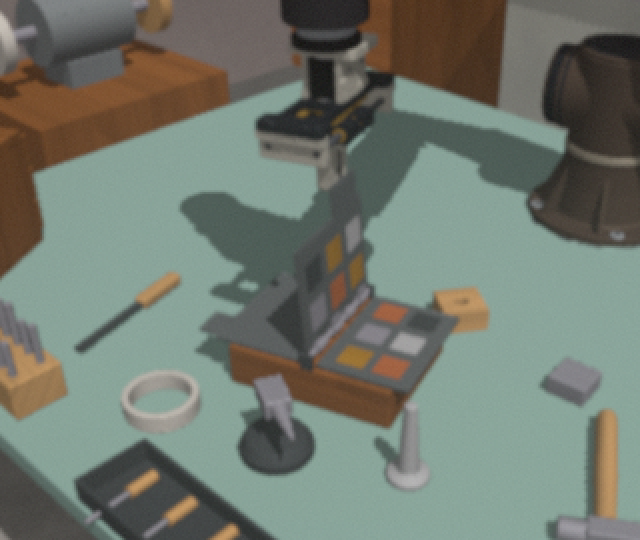

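Scene view: the board stands nearly upright at about 1.46 rad, with the fingers behind its tab at crop (335,180). The board underneath is still flat, and nothing else has moved. I'll carry on over the top.

```bash
python3 -m pendant '[{"claw":0,"linear":[0,0,-7.3],"twist":0},{"claw":0,"linear":[1,0,-7.3],"twist":0},{"claw":0,"linear":[1,0,-7.3],"twist":0},{"claw":0,"linear":[1,0,-7.3],"twist":0},{"claw":0,"linear":[1,0,-7.3],"twist":0},{"claw":0,"linear":[1.5,0,-7.3],"twist":0},{"claw":0,"linear":[2,0,-7.3],"twist":0},{"claw":0,"linear":[2,0,-7.3],"twist":0},{"claw":0,"linear":[2.5,0,-7.3],"twist":0},{"claw":0,"linear":[2.5,0,-7.2],"twist":0}]'
python3 -c "
from h import *
st();ang()"
```

```text
clock: 9.88
tool_pos: [0.5406, -0.0099, 0.2068]
orientation: [172.2, 86.1, 103.6]
force: [0.6, -0.4, 0.6]
opening: 0.0004
t 9.88 spine-frame tcp mm [-46.3  18.8 140.8] F spine [ 0.4 -0.5  0.6] open 0.0004
tool axes in spine cols
 [[ 0.005  0.998  0.061]
 [ 0.068  0.06  -0.996]
 [-0.998  0.009 -0.067]]
theta hist [(np.float64(1.78), 1), (np.float64(1.82), 248), (np.float64(1.86), 23), (np.float64(3.02), 0)]
```

```bash
python3 -c "
from h import *
o=get_obs();print(o['joint_pos'].round(1),o['qvel'].round(1),o['tool_pos'])"
```

```text
[  16.8    9.5  -15.5   -4.4  -64.9 -173.6] [-0.4  0.2  0.3  0.5 -0.6 -0. ] [ 0.54013591 -0.00937616  0.20629615]
```

Joint 6 has reached its range limit, so I'll back off (the board stays where it is), make a half turn about the tool axis and go on.

```bash
python3 -m pendant '[{"claw":0,"linear":[0,0,12],"twist":0},{"claw":0,"linear":[0,0,12],"twist":0},{"claw":0,"linear":[0,0,12],"twist":0},{"claw":0,"linear":[0,0,12],"twist":0},{"claw":0,"linear":[-12,0,12],"twist":0},{"claw":0,"linear":[-12,0,12],"twist":0},{"claw":0,"linear":[-12,0,12],"twist":0},{"claw":0,"linear":[-12,0,12],"twist":0},{"claw":0,"linear":[-12,0,0],"twist":0},{"claw":0,"linear":[0,0,0],"twist":-0.12}]'
python3 -c "
from h import *
o,T=st();ang();print(o['joint_pos'].round(1))"
```

```text
clock: 10.77
tool_pos: [0.5781, -0.1058, 0.2625]
orientation: [163.2, 86.2, 101.2]
force: [-0.3, 0.1, -0.1]
opening: 0.0003
t 10.77 spine-frame tcp mm [-40.1 -84.1 196.5] F spine [-0.3  0.2 -0.1] open 0.0003
tool axes in spine cols
 [[ 0.008  0.984  0.175]
 [ 0.066  0.175 -0.982]
 [-0.998  0.019 -0.064]]
theta hist [(np.float64(1.82), 234), (np.float64(1.86), 36), (np.float64(1.9), 1), (np.float64(3.02), 0)]
[   6.1   12.1   -4.8   -4.   -73.5 -156.9]
```

```bash
python3 -m pendant '[{"claw":0,"linear":[0,0,0],"twist":-0.12},{"claw":0,"linear":[0,0,0],"twist":-0.12},{"claw":0,"linear":[0,0,0],"twist":-0.12},{"claw":0,"linear":[0,0,0],"twist":-0.12},{"claw":0,"linear":[0,0,0],"twist":-0.12},{"claw":0,"linear":[0,0,0],"twist":-0.12},{"claw":0,"linear":[0,0,0],"twist":-0.12},{"claw":0,"linear":[0,0,0],"twist":-0.12},{"claw":0,"linear":[0,0,0],"twist":-0.12},{"claw":0,"linear":[0,0,0],"twist":-0.12}]'
python3 -m pendant '[{"claw":0,"linear":[0,0,0],"twist":-0.12},{"claw":0,"linear":[0,0,0],"twist":-0.12},{"claw":0,"linear":[0,0,0],"twist":-0.12},{"claw":0,"linear":[0,0,0],"twist":-0.12},{"claw":0,"linear":[0,0,0],"twist":-0.12},{"claw":0,"linear":[0,0,0],"twist":-0.12},{"claw":0,"linear":[0,0,0],"twist":-0.12},{"claw":0,"linear":[0,0,0],"twist":-0.12},{"claw":0,"linear":[0,0,0],"twist":-0.12},{"claw":0,"linear":[0,0,0],"twist":-0.12}]'
python3 -m pendant '[{"claw":0,"linear":[0,0,0],"twist":-0.12},{"claw":0,"linear":[0,0,0],"twist":-0.12},{"claw":0,"linear":[0,0,0],"twist":-0.12},{"claw":0,"linear":[0,0,0],"twist":-0.12},{"claw":0,"linear":[0,0,0],"twist":-0.086},{"claw":0,"linear":[0,0,0],"twist":0},{"claw":0,"linear":[0,0,0],"twist":0},{"claw":0,"linear":[0,0,0],"twist":0},{"claw":0,"linear":[0,0,0],"twist":0},{"claw":0,"linear":[0,0,0],"twist":0}]'
python3 -c "
from h import *
o,T=st();ang();print(o['joint_pos'].round(1))"
```

```text
clock: 11.65
tool_pos: [0.5765, -0.1044, 0.2597]
orientation: [97.2, 86.1, 104.3]
force: [-0.0, 0.1, -0.1]
opening: 0.0005
clock: 12.48
tool_pos: [0.5765, -0.1044, 0.2598]
orientation: [28.4, 86.1, 104.3]
force: [0.3, -0.2, -0.3]
opening: 0.0
clock: 13.32
tool_pos: [0.5767, -0.1036, 0.2604]
orientation: [-4.4, 86.1, 103.6]
force: [-1.0, 0.5, 0.6]
opening: 0.0005
t 13.32 spine-frame tcp mm [-40.8 -81.5 194.4] F spine [-0.8  0.7  0.6] open 0.0005
tool axes in spine cols
 [[ 0.005 -1.    -0.003]
 [ 0.067 -0.002  0.998]
 [-0.998 -0.005  0.067]]
theta hist [(np.float64(1.82), 233), (np.float64(1.86), 37), (np.float64(3.02), 0), (np.float64(3.14), 0)]
[  6.3  12.1  -5.   -4.  -73.4  13. ]
```

```bash
python3 -m pendant '[{"claw":0,"linear":[9,0,15],"twist":0},{"claw":0,"linear":[9,0,15],"twist":0},{"claw":0,"linear":[9,0,15],"twist":0},{"claw":0,"linear":[9,0,15],"twist":0},{"claw":0,"linear":[9,0,15],"twist":0},{"claw":0,"linear":[9,0,15],"twist":0},{"claw":0,"linear":[2.3,0,7.9],"twist":0},{"claw":0,"linear":[2.3,0,7.9],"twist":0},{"claw":0,"linear":[2.3,0,7.9],"twist":0},{"claw":0,"linear":[2.3,0,7.9],"twist":0}]'
python3 -c "
from h import *
o,T=st();ang();print(o['joint_pos'].round(1))"
```

```text
clock: 14.2
tool_pos: [0.538, 0.0162, 0.2059]
orientation: [-5.2, 86.1, 102.9]
force: [1.1, -1.4, 0.3]
opening: 0.0005
t 14.2 spine-frame tcp mm [-40.7  44.3 139.9] F spine [ 0.6 -1.6  0.3] open 0.0005
tool axes in spine cols
 [[ 0.006 -1.    -0.004]
 [ 0.067 -0.004  0.998]
 [-0.998 -0.006  0.067]]
theta hist [(np.float64(1.98), 134), (np.float64(2.02), 18), (np.float64(3.02), 0), (np.float64(3.14), 0)]
[ 19.7   9.1 -16.   -4.2 -64.5   0.3]
```

```bash
python3 -m pendant '[{"claw":0,"linear":[3.6,0,6.6],"twist":0},{"claw":0,"linear":[3.6,0,6.6],"twist":0},{"claw":0,"linear":[4.2,0,6.2],"twist":0},{"claw":0,"linear":[4.2,0,6.2],"twist":0},{"claw":0,"linear":[4.8,0,5.8],"twist":0},{"claw":0,"linear":[4.8,0,5.8],"twist":0},{"claw":0,"linear":[5.4,0,5.3],"twist":0},{"claw":0,"linear":[5.4,0,5.3],"twist":0},{"claw":0,"linear":[5.9,0,4.7],"twist":0},{"claw":0,"linear":[5.9,0,4.7],"twist":0}]'
python3 -c "
from h import *
o,T=st();ang();print(o['joint_pos'].round(1))"
```

```text
clock: 15.08
tool_pos: [0.519, 0.0738, 0.1611]
orientation: [-4.5, 86.1, 103.7]
force: [-0.2, -1.1, 0.6]
opening: 0.0005
t 15.08 spine-frame tcp mm [-41.1 105.   95.1] F spine [-0.6 -1.   0.6] open 0.0005
tool axes in spine cols
 [[ 0.005 -1.    -0.005]
 [ 0.067 -0.004  0.998]
 [-0.998 -0.005  0.067]]
theta hist [(np.float64(2.34), 6), (np.float64(2.38), 58), (np.float64(2.42), 178), (np.float64(2.46), 3)]
[ 26.6   9.8 -21.4  -4.5 -58.   -6.1]
```

```bash
python3 -m pendant '[{"claw":0,"linear":[6.3,0,4.1],"twist":0},{"claw":0,"linear":[6.3,0,4.1],"twist":0},{"claw":0,"linear":[6.7,0,3.4],"twist":0},{"claw":0,"linear":[6.7,0,3.4],"twist":0},{"claw":0,"linear":[7,0,2.7],"twist":0},{"claw":0,"linear":[7,0,2.7],"twist":0},{"claw":0,"linear":[7.3,0,2],"twist":0},{"claw":0,"linear":[7.3,0,2],"twist":0},{"claw":0,"linear":[6.5,0,1.2],"twist":0},{"claw":0,"linear":[5.5,0,1],"twist":0}]'
python3 -c "
from h import *
o,T=st();ang();print(o['joint_pos'].round(1))"
```

```text
clock: 15.97
tool_pos: [0.5098, 0.103, 0.0962]
orientation: [-4.3, 86.1, 103.8]
force: [0.4, 0.8, 0.2]
opening: 0.0005
t 15.97 spine-frame tcp mm [-40.9 135.7  30.2] F spine [0.6 0.6 0.2] open 0.0005
tool axes in spine cols
 [[ 0.005 -1.    -0.005]
 [ 0.067 -0.004  0.998]
 [-0.998 -0.005  0.067]]
theta hist [(np.float64(2.82), 7), (np.float64(2.86), 66), (np.float64(2.9), 305), (np.float64(2.94), 151)]
[ 30.1  13.5 -26.4  -4.9 -49.1  -8.8]
```

```bash
python3 -m pendant '[{"claw":0,"linear":[3.5,0,0.3],"twist":0},{"claw":0,"linear":[3.5,0,0.3],"twist":0},{"claw":0,"linear":[3.5,0,0.3],"twist":0},{"claw":0,"linear":[3,0,0.2],"twist":0},{"claw":0,"linear":[3,0,0],"twist":0},{"claw":0,"linear":[2.5,0,0],"twist":0},{"claw":0,"linear":[2,0,0],"twist":0},{"claw":0,"linear":[2,0,0],"twist":0},{"claw":0,"linear":[2,0,0],"twist":0},{"claw":0,"linear":[1,0,0],"twist":0}]'
python3 -c "
from h import *
o,T=st();ang()"
```

```text
clock: 16.85
tool_pos: [0.5093, 0.1057, 0.071]
orientation: [-4.7, 86.1, 103.5]
force: [0.7, 0.4, 0.4]
opening: 0.0003
t 16.85 spine-frame tcp mm [-40.6 138.3   5. ] F spine [0.8 0.2 0.4] open 0.0003
tool axes in spine cols
 [[ 0.005 -1.    -0.005]
 [ 0.067 -0.004  0.998]
 [-0.998 -0.006  0.067]]
theta hist [(np.float64(3.02), 18), (np.float64(3.06), 153), (np.float64(3.1), 0), (np.float64(3.14), 0)]
```

```bash
python3 -m pendant '[{"claw":0,"linear":[1,0,0],"twist":0},{"claw":0,"linear":[0.7,0,0],"twist":0},{"claw":0,"linear":[0.7,0,0],"twist":0},{"claw":0,"linear":[0.6,0,0],"twist":0},{"claw":0,"linear":[0.5,0,0],"twist":0},{"claw":0,"linear":[0.5,0,0],"twist":0},{"claw":0,"linear":[0,0,0],"twist":0},{"claw":0,"linear":[0,0,0],"twist":0},{"claw":0,"linear":[0,0,0],"twist":0},{"claw":0,"linear":[0,0,0],"twist":0}]'
python3 -c "
from h import *
o,T=st()"
```

```text
clock: 17.73
tool_pos: [0.5094, 0.1057, 0.0692]
orientation: [-5.5, 86.1, 102.7]
force: [-7.4, -1.6, 20.0]
opening: 0.0004
t 17.73 spine-frame tcp mm [-40.5 138.4   3.2] F spine [-7.6  0.7 20. ] open 0.0004
tool axes in spine cols
 [[ 0.006 -1.    -0.006]
 [ 0.067 -0.005  0.998]
 [-0.998 -0.006  0.067]]
```

The board is against its stop with 20 N of press. I'll lift away and check.

```bash
python3 -m pendant '[{"claw":0,"linear":[-2,0,0],"twist":0},{"claw":0,"linear":[-5,0,0],"twist":0},{"claw":0,"linear":[-15,0,0],"twist":0},{"claw":0,"linear":[-30,0,0],"twist":0},{"claw":0,"linear":[-30,0,0],"twist":0},{"claw":0,"linear":[-30,0,0],"twist":0},{"claw":0,"linear":[-30,0,0],"twist":0},{"claw":0,"linear":[-30,0,0],"twist":0},{"claw":0,"linear":[-20,0,-20],"twist":0},{"claw":0,"linear":[0,0,-20],"twist":0}]'
python3 -m pendant '[{"claw":0,"linear":[0,0,-30],"twist":0},{"claw":0,"linear":[0,0,-35],"twist":0},{"claw":0,"linear":[0,0,-35],"twist":0},{"claw":0,"linear":[0,0,-35],"twist":0},{"claw":0,"linear":[0,0,-35],"twist":0},{"claw":0,"linear":[0,0,-35],"twist":0},{"claw":0,"linear":[0,0,-35],"twist":0},{"claw":0,"linear":[0,0,-35],"twist":0},{"claw":0,"linear":[0,0,-20],"twist":0},{"claw":0,"linear":[0,0,0],"twist":0}]'
python3 - <<'E'
from h import *
st()
for n in("top","scene"):
    im,L=leafpts(n=n); save(cv2.resize(im,(800,600)),f"pics/fin_{n}.png")
    for s in(1,-1):
        q=L[(s*L[:,1]>25)&(s*L[:,1]<118)&(abs(L[:,0])<70)&(abs(L[:,2])<20)]
        c=np.linalg.lstsq(np.c_[q[:,1],np.ones(len(q))],q[:,2],rcond=None)[0]; print(n,s,"slope",c[0].round(4),"median z",np.median(q[:,2]).round(1),len(q))
    for k in("tape","anvil","cone","block","woodblock","hammer","file"):
        for b in boxes_of(n,k)[:1]: print(k,np.round(b["xy"]),round(b["confidence"],2))
E
```

```text
clock: 18.57
tool_pos: [0.5269, 0.0557, 0.2616]
orientation: [-11.8, 86.1, 96.5]
force: [1.0, -0.9, 0.2]
opening: 0.0004
clock: 19.4
tool_pos: [0.6166, -0.2281, 0.2345]
orientation: [-2.6, 86.1, 105.3]
force: [0.1, 0.0, 0.3]
opening: 0.0003
t 19.4 spine-frame tcp mm [ -41.  -212.2  168.5] F spine [0.1 0.  0.3] open 0.0003
tool axes in spine cols
 [[ 0.003 -1.    -0.001]
 [ 0.068 -0.001  0.998]
 [-0.998 -0.003  0.068]]
top 1 slope 0.0009 median z 3.6 3226
top -1 slope 0.0002 median z -4.8 2822
anvil [322. 161.] 0.87
cone [261. 201.] 0.8
block [238. 316.] 0.94
woodblock [331. 326.] 0.78
hammer [180. 246.] 0.75
scene 1 slope -0.0026 median z 3.2 1358
scene -1 slope -0.0009 median z -5.0 1191
tape [202. 252.] 0.65
anvil [255. 280.] 0.72
cone [322. 292.] 0.66
block [406. 250.] 0.97
woodblock [352. 210.] 0.58
hammer [424. 316.] 0.61
file [192. 212.] 0.83
```

View pics/fin_top.png

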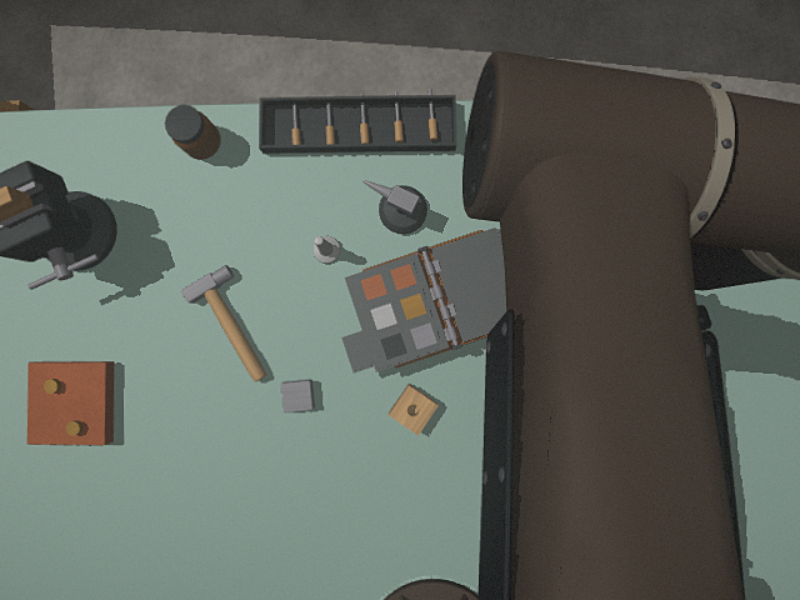

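View pics/fin_scene.png

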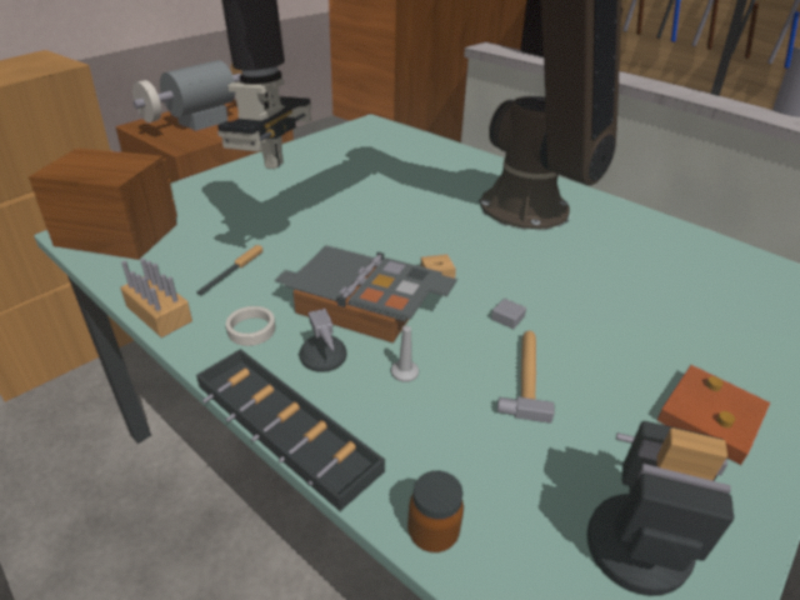

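The final pictures show the leaf flat on the left, with its tab at top-view px (365,350). The under board is flat on the right, the other things are where they were, and the arm is clear.

```bash
python3 -c "from plant import *;print(close_job())"
```

```text
the job is handed in; nothing more can be done
None
```

The top board now lies flat on the left, and the job was handed in at about 20 s of the 48 s allowed. I lifted the board by pushing the closed fingertips in and up on its tab edge. I then pushed it over the spine, lowered it slowly and pressed it against its stop with about 20 N. There was no pinching.

**Joint limit:** At about 1.8 rad, joint 6 reached its range limit, which stalled the motion and tilted the tool about 4°. I backed off, with the stiff hinge holding the board, made a half turn of the tool and finished from there.

**Last checks:**
- **Turned board:** its top is about 3.5 mm above the hinge line (3 mm expected) and its slope is under 0.003.
- **Board underneath:** flat, with its top 4.8–5.0 mm below the hinge line, as expected.
- **Other things on the bench:** in the final pictures, all of them are where they started, to within a few pixels.
- **Robot:** clear of everything, with no force on the tool.

**Disagreements:** The arm hid the tape and file from the top camera at the end. In the scene picture I saw both in their original places, but the detector put the tape where the file was first found. It had also misplaced the tape in the first scene picture, so I went by the picture.

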